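# Roll a tube into the vee jig and clamp it

### The arm

A 7-joint arm with a two-finger parallel gripper is mounted at the origin on the work surface. World frame = base frame: x ahead of the robot, y to its left, z up, the work surface at z = 0. Lengths are in m, angles in rad, forces in N, time in s.
With the tool pointing down it reaches from about 0.4 to 0.875 m from the base axis. Payload 6.5 kg.
Tool frame: the origin (TCP) lies at the very end of the fingers, on their centre line; the grasp point (between the pads) lies 19 mm behind it; z points along the fingers, y is the direction in which the jaws open and shut (so a half turn about z gives the same grasp; the last joint's range is limited). The gripper opens to 88 mm and grips with 3 to 60 N. Pads are 18 mm wide; open, the fingers measure 123 mm over their backs; the gripper's body (75 mm by 187 mm) begins 45 mm behind the grasp point.
Start: joints at [-1.292, 0.536, -0.004, 1.538, 0.003, 1.067, -0.071], TCP at [0.22, 0.612, 0.239] pointing down, gripper open.
Joint ranges: [-2.7, 2.7], [-0.37, 2.16], [-1.27, 1.26], [0.24, 2.4], [-1.31, 4.45], [0.19, 1.91], [-2.76, 2.76]. Speed limits (rad/s): [2.39, 2.39, 3.14, 3.14, 3.14, 3.14, 3.14].

### API

Orientations are given as a rotation vector (axis times angle).
In Python, from cell import status, get_image, job gives the robot as it stands. The module is installed in compiled form; this text tells all that it offers.
- The arm moves only by the shell command python3 -m handwheel 'ROWS' [FORCE]. ROWS is JSON, a list of rows, each a list of 7 numbers: the shift along the tool's x, y, z in mm, then the turn, a rotation vector about the tool's x, y, z in rad, then the closure, from 0 (fully open) to 1 (shut). A call has 1 to 20 rows; each row shifts and turns the pose as measured when the row begins, along the tool's axes as they then stand; what a row does not reach is not made up. A row lasts 1/12 s, in which the tool goes at most 41.7 mm and 7.16 degrees, less where a joint would pass 70% of its speed; a pose out of reach is approached as far as the arm can. A call with a gripper value outside its range is refused whole. The fingers move at their own pace and stop on an object; FORCE is the grip in N (left out, the last holds). Time passes only in rows, so rows that do not move let the fingers close. It gives the time, the measured TCP pose, the force and the opening at its end, in the units of the state.
- status.get_obs(): the state, without advancing time (a new reading comes with each control period).
- get_image(name): name is "scene" or "top" or "wrist"; returns a dict with "img" (420x560x3 uint8, red, green, blue), "mtx" (3x3 intrinsics, pixels), "xyz" and "attitude" of the camera in the world. Camera axes: x right, y down, z forward; pixel columns grow to the right and rows downward; lengths in m; the calibration is good to about 2 mm. A picture is of the moment at which its call begins. There is no depth.
- job.hand_in(): hands the job in, once; it reports no verdict.
The state is a dict: "time": time; "qpos": joint angles; "dq": joint speeds; "effort": joint torques, N m; "ee_pos": TCP position; "ee_rot": TCP orientation; "contact_force": force on the tool from outside, world axes, zero at the start; "ft_torque": the same for the moment, N m; "gripper_width": finger opening in m.
Only numpy, scipy, OpenCV 4.12 (cv2) and the standard library are available. Lean on these libraries where they do the work, as an engineer would, in place of code of your own. Each camera call takes 0.05 s, during which the arm holds its last target.

### The job

Roll the long metal tube along the rails, without lifting it, into the vee of the jig and let go of it so that it centres itself. Then push it along the vee, gently, until its end touches the end stop, and swing the clamp down onto it and press it firmly for a moment, without denting the tube. Leave the clamp closed on the tube and the other things where they are.

Things in the scene. Friction and masses are not known exactly. Their poses are not given: they have to be found in the camera images.
- jig: fixed jig: grey base plate 235 x 300 x 12 mm with rails, vee, end stop and hinged clamp on it. Origin on the table (plate's underside) below the vee's middle; x points across the vee, away from the robot (plate from x = -125 to 110 mm); y runs along the vee towards the end stop; z up. Other entries give places in this frame. Beside the vee's open -y end nothing stands; the plate ends at y = -150
- vee_mid (a point): middle of the vee, where the axis of a seated tube passes (jig x = 0, y = 0, z = 51.6 mm; axis along y). The vee is two pieces of 90 degree angle iron, open upward, each 26 mm long, at y = -60 and 60. Inner corner at z = 29; front edge at x = -20, z = 49; back edge at x = 28, z = 57
- rails_mid (a point): middle between the two level rails in front of the vee, at the height of their tops (jig x = -65, y = 0, z = 49 mm). Rails 20 mm wide at y = -60 and 60, from x = -104 to -20, where they end flush at the vee's front edge; at the end nearer the robot are back stops 59 mm high (x = -110 to -104)
- end_stop: end stop; its origin is the middle of its inner face, at jig x = 0, y = 120, z = 51.6 mm (on a seated tube's axis). The stop is a steel plate across the vee's +y end, 40 mm wide (x), 10 thick (y), its top 72 mm above the table. The seated tube touches it when the tube's middle is at jig y = 0
- tube_mid (a point): thin metal tube, 32 mm diameter, 240 long, about 0.35 kg; its middle, on its axis; its y runs along it. Starts on the rails (axis at jig z = 65), 46 to 66 mm before the vee, roughly parallel, 18 to 40 mm short of the end stop. Rolls at a light push (under 5 N), drops 13 mm over the front edge and self-centres. Sliding in the vee takes 2 to 6 N. Over 30 N from hand or at the stop damages it
- clamp (a joint): clamp arm angle (rad): 0 = level, pointing from the hinge to jig -x over the vee; positive = raised. Starts at 1.6 to 1.85. Arm 16 mm wide (y -8 to 8), 14 thick; stiff hinge (0.3 N m), stays where left. Below it, 70 mm from the hinge, a spindle with a 22 mm pad lands on the tube's middle. Its set length varies by 10 mm, not measured: the pad meets the seated tube at -0.07 to 0.08 rad, to be felt
- hinge (a point): the clamp's hinge axis, at jig x = 70, y = 0, z = 90 mm, parallel to jig y, between two steel cheeks 38 mm wide over all, 26 mm deep (x), 104 mm high. Fixed
- handle (a point): grip point of the clamp's handle: black round bar 14 mm thick, parallel to jig y, at the arm's end 135 mm from the hinge axis, sticking out to the arm's -y side as far as jig y = -76. The point is on its axis at y = -44. Can be gripped from above and carried down its arc. The pad presses with about twice the handle's force: 8 to 14 N down here clamps firmly, over 25 N dents the tube
- spray_can: white spray can, 66 mm across, 190 high, standing; a bystander; origin under its middle
- tape_roll: flat roll of blue tape, 90 mm across, 24 high; a bystander; origin under its middle
- spanner: steel spanner lying on the table; a bystander; origin under its middle
- screwdriver: screwdriver lying on the table; a bystander; origin under its middle
- tube_offcut: short steel tube offcut standing on end, 48 mm across, 70 high; a bystander; origin under its middle
- bush: small brass bush, 28 mm across, 22 high, standing on the jig's base plate behind the vee, beside the clamp; a bystander; origin under its middle
- square_block: small dark steel block 24 x 34 x 22 mm on the jig's base plate behind the vee, on the clamp's other side; a bystander; origin under its middle
Mind the look-alikes: they are no part of the job. Leave any brown, green or pink look-alike of the part that bears tube_mid alone.

How it is judged:
By the outcome, as a careful person would: the job done as asked, in the order asked, and still so for the second after the job is handed in, with the robot touching nothing.
It also fails if it takes over 69 s, if anything falls off the work surface, if the arm or the gripper's body presses on something with over 40 N, if the wrist force passes 120 N, or if a joint passes its speed limit or range.

## Working session

There is one attempt and no reset: what is moved stays moved. The work goes in short steps, Python scripts to look and compute and a shell command to move; the robot and the scene stay as the last step left them, time stands still between calls to the robot, and variables do not carry over. Pictures are saved under pics/ and viewed, and the job is handed in when it is done.

```bash
mkdir -p pics; ls
cat > h.py <<'E'
import numpy as np, cv2
from scipy.spatial.transform import Rotation as R
from cell import status, get_image, job
def shot(name,fn):
    d=get_image(name); cv2.imwrite('pics/'+fn,d['img'][:,:,::-1]); np.savez('pics/'+fn[:-4]+'.npz',**{k:np.array(d[k]) for k in d}); return d
E
python3 - <<'E'
from h import *
o=status.get_obs(); print(o)
for n in ['scene','top','wrist']:
    d=shot(n,n+'0.png'); print(n,d['mtx'],d['xyz'],d['attitude'])
E
```

```text
pics
{'time': 0.0, 'qpos': array([-1.29217774,  0.53714882, -0.00442733,  1.53885342,  0.00261971,
        1.06730978, -0.07121152]), 'dq': array([ 0.00011058,  0.00044104, -0.00103067,  0.000191  , -0.00110846,
        0.00065808, -0.00121445]), 'effort': array([ 4.86289591e-04, -5.70973885e+01,  9.91149656e-01, -2.51610106e+01,
       -5.61123958e-02,  1.78904179e-02,  1.61262224e-04]), 'ee_pos': array([0.21953831, 0.61115438, 0.23785812]), 'ee_rot': array([-5.38841965e-01, -3.09488742e+00,  2.68217303e-03]), 'contact_force': array([-0.54616025, -0.27832732,  0.61494761]), 'ft_torque': array([-0.01825321, -0.02200507,  0.03586857]), 'gripper_width': 0.08821745659489547}
scene [[415.63090674   0.         280.0825582 ]
 [  0.         415.63090674 214.86119763]
 [  0.           0.           1.        ]] [1.29567201 0.28951676 0.69350094] [-1.37098173 -2.01167623  1.01831758]
top [[458.14054126   0.         274.30926555]
 [  0.         458.14054126 207.1341454 ]
 [  0.           0.           1.        ]] [ 0.35865618 -0.00974391  1.13016202] [-2.11612618  2.17386681 -0.17639134]
wrist [[331.21308113   0.         275.88711495]
 [  0.         331.21308113 208.17690235]
 [  0.           0.           1.        ]] [0.14953599 0.63765097 0.38453571] [2.36376841 1.66366599 0.24415276]
```

View pics/scene0.png

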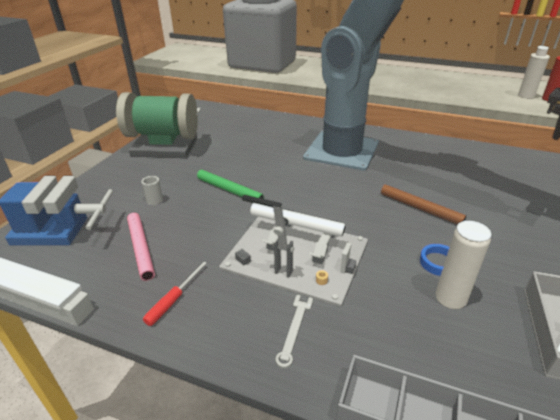

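View pics/top0.png

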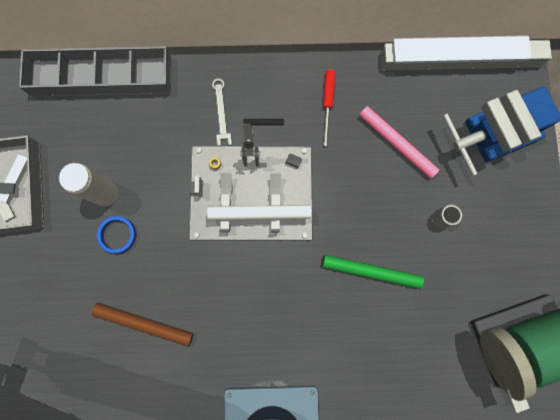

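View pics/wrist0.png

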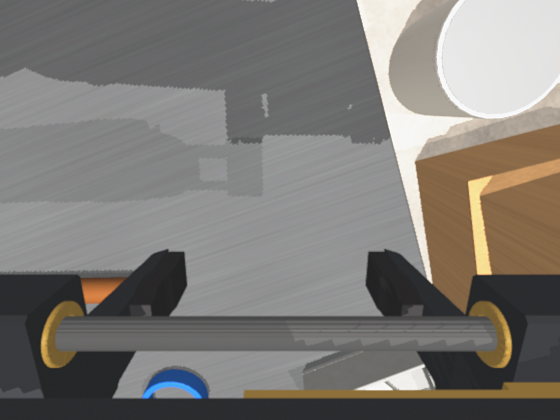

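The top view shows the white metal tube on the jig's rails at (260,213). Possible confusions are the green tube (372,272), the brown tube (142,324), the pink tube (399,142) and the offcut (451,215). I choose the tube on the rails and check it in a close crop.

Run:
```python
import cv2
a=cv2.imread('pics/top0.png')[110:250,180:325]
cv2.imwrite('pics/c1.png',cv2.resize(a,None,fx=4,fy=4,interpolation=cv2.INTER_CUBIC))
a=cv2.imread('pics/scene0.png')[185:305,215:375]
cv2.imwrite('pics/c2.png',cv2.resize(a,None,fx=5,fy=5,interpolation=cv2.INTER_CUBIC))
```

```text
(no output)
```

View pics/c1.png

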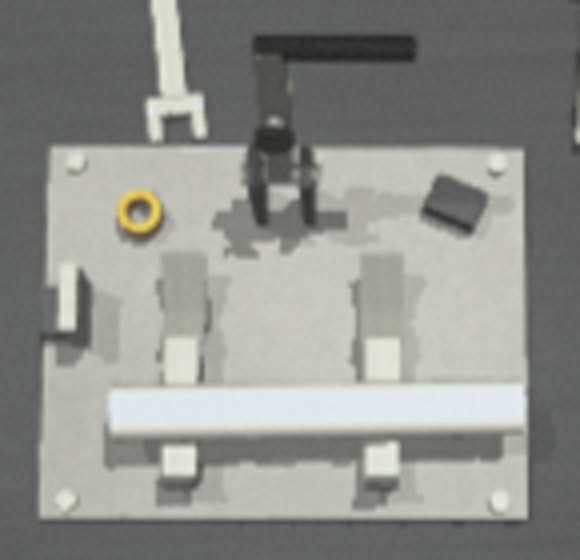

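View pics/c2.png

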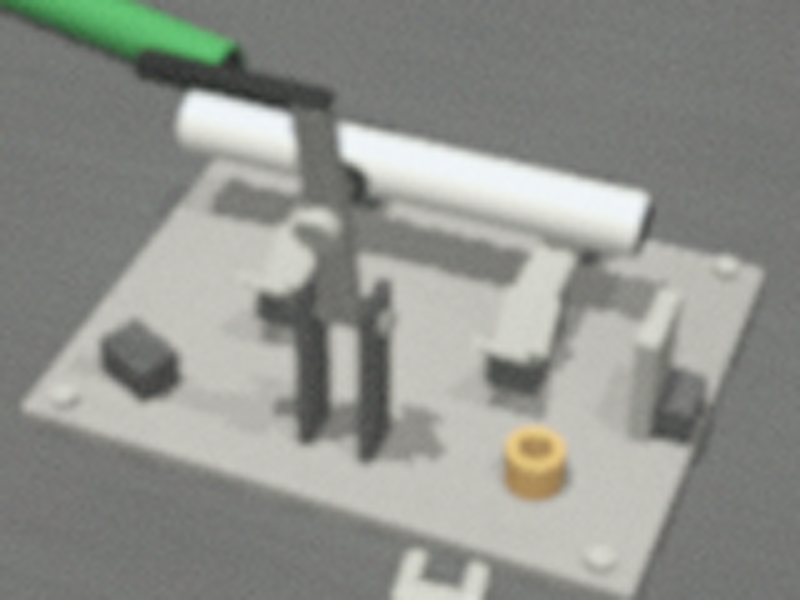

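The crops show the bright plain tube resting on both rails: ends at c1 (108,412) and (526,407). The clamp is raised with its black handle at c1 (255–415,47), and the end stop is on the left at (68,297). Next I fit poses from both cameras.

```bash
cat >> h.py <<'E'
from scipy.optimize import least_squares
def load(fn): return np.load('pics/'+fn+'.npz')
def proj(d,P):
    P=np.atleast_2d(P); Rc=R.from_rotvec(d['attitude']).as_matrix()
    c=(P-d['xyz'])@Rc; p=c@d['mtx'].T; return p[:,:2]/p[:,2:]
def ray(d,uv):
    Rc=R.from_rotvec(d['attitude']).as_matrix(); return Rc@np.linalg.solve(d['mtx'],[uv[0],uv[1],1.])
def atz(d,uv,z):
    r=ray(d,uv); return d['xyz']+r*(z-d['xyz'][2])/r[2]
def J(p,q): # jig->world, p=(x,y,yaw)
    q=np.atleast_2d(q); return R.from_euler('z',p[2]).apply(q)+[p[0],p[1],0]
def Ji(p,w): return R.from_euler('z',-p[2]).apply(np.atleast_2d(w)-[p[0],p[1],0])
E
python3 - <<'E'
from h import *
t=load('top0');s=load('scene0')
c1=lambda u,v:(180+(u+.5)/4-.5,110+(v+.5)/4-.5)
c2=lambda u,v:(215+(u+.5)/5-.5,185+(v+.5)/5-.5)
C=np.array([[110,150,12],[110,-150,12],[-125,150,12],[-125,-150,12]])/1e3
ut=np.array([c1(50,147),c1(525,148),c1(40,518),c1(527,520)])
us=np.array([c2(632,597),c2(24,408),c2(765,268)])
f=lambda p:np.r_[(proj(t,J(p,C))-ut).ravel(),(proj(s,J(p,C[:3]))-us).ravel()]
r=least_squares(f,[.6,.05,0]);p=r.x;print(p,r.fun.round(2))
ft=lambda p:(proj(t,J(p,C))-ut).ravel(); r2=least_squares(ft,p);print(r2.x,r2.fun.round(2))
np.save('jig.npy',p)
def rep(p):
  for nm,uv in [('L',c1(108,412)),('R',c1(526,407))]:
    print(nm,Ji(p,atz(t,uv,.065))*1e3)
  # top-surface edge of stop
  # handle: clamp angle fit
  for a in np.linspace(1.5,1.9,9):
    h=np.array([[.070-.135*np.cos(a),y,.09+.135*np.sin(a)] for y in(-.076,.008)])
    print(a.round(2),(proj(t,J(p,h))-[c1(413,47),c1(257,47)]).round(1).ravel(),(proj(s,J(p,h))-[c2(140,65),c2(325,100)]).round(1).ravel())
rep(p); rep(r2.x)
E
```

```text
[ 0.57972734  0.03539924 -0.02784049] [-0.89 -0.22 -0.63 -0.19 -1.12  0.2  -0.   -0.18 -0.47 -0.77 -1.28 -0.77
 -0.45 -0.18]
[ 0.57946599  0.03374655 -0.02969789] [-0.15 -0.25  0.11  0.   -0.54  0.18  0.58  0.02]
L [[-66.73152645  99.82778663  65.        ]]
R [[ -63.4175774  -145.54152145   65.        ]]
1.5 [ 0.3 18.8 -1.7 18.7] [  8.4 -12.1   8.5 -10.5]
1.55 [ 0.3 15.6 -1.7 15.5] [  6.9 -10.6   7.2  -8.9]
1.6 [ 0.3 12.4 -1.6 12.3] [ 5.4 -8.9  5.9 -7.1]
1.65 [ 0.3  9.3 -1.6  9.2] [ 4.  -7.1  4.6 -5.2]
1.7 [ 0.3  6.3 -1.5  6.1] [ 2.5 -5.2  3.3 -3.2]
1.75 [ 0.3  3.3 -1.5  3.2] [ 1.  -3.1  2.  -0.9]
1.8 [ 0.2  0.5 -1.4  0.3] [-0.5 -0.8  0.7  1.4]
1.85 [ 0.2 -2.3 -1.3 -2.4] [-1.9  1.6 -0.6  3.9]
1.9 [ 0.2 -4.9 -1.2 -5. ] [-3.3  4.1 -2.   6.6]
L [[-66.70467519 101.36338996  65.        ]]
R [[ -62.93498193 -143.99933952   65.        ]]
1.5 [ 1.2 18.9 -0.8 18.8] [  7.7 -12.3   7.7 -10.7]
1.55 [ 1.2 15.7 -0.8 15.5] [  6.2 -10.8   6.4  -9.1]
1.6 [ 1.2 12.6 -0.8 12.4] [ 4.7 -9.2  5.1 -7.4]
1.65 [ 1.2  9.5 -0.7  9.3] [ 3.2 -7.4  3.8 -5.5]
1.7 [ 1.2  6.4 -0.7  6.2] [ 1.8 -5.4  2.5 -3.4]
1.75 [ 1.2  3.5 -0.6  3.3] [ 0.3 -3.3  1.2 -1.2]
1.8 [ 1.1  0.6 -0.5  0.4] [-1.2 -1.1 -0.2  1.2]
1.85 [ 1.1 -2.1 -0.4 -2.3] [-2.6  1.3 -1.5  3.7]
1.9 [ 1.1 -4.8 -0.3 -4.9] [-4.1  3.8 -2.8  6.3]
```

```bash
cat >> h.py <<'E'
def plan(jx,jy,z,jawdeg,p=None,chain=None):
    """target TCP in jig mm, z mm; jawdeg: yaw of tool y axis in jig frame (deg). prints tool-axes shift mm and turn"""
    p=np.load('jig.npy') if p is None else p
    o=status.get_obs() ; Rt=R.from_rotvec(o['ee_rot'])
    w=J(p,[jx/1e3,jy/1e3,z/1e3])[0]
    out=[]
    for k in (0,180):
        a=np.radians(jawdeg+k)+p[2]
        y=np.array([np.cos(a),np.sin(a),0]);zz=np.array([0,0,-1.]);x=np.cross(y,zz)
        G=R.from_matrix(np.c_[x,y,zz])
        out.append((Rt.inv()*G).as_rotvec())
    t=min(out,key=np.linalg.norm)
    print('shift',(Rt.inv().apply(w-o['ee_pos'])*1e3).round(1),'turn',t.round(3),'world d',((w-o['ee_pos'])*1e3).round(1))
def where(p=None):
    p=np.load('jig.npy') if p is None else p
    o=status.get_obs();Rt=R.from_rotvec(o['ee_rot'])
    print('t %.2f'%o['time'],'TCPjig',(Ji(p,o['ee_pos'])[0]*1e3).round(1),'F jig',R.from_euler('z',-p[2]).apply(o['contact_force']).round(1),'T',np.round(o['ft_torque'],2),'w %.1f'%(o['gripper_width']*1e3),'q',o['qpos'].round(2))
    M=R.from_euler('z',-p[2]).as_matrix()@Rt.as_matrix(); print('tool axes in jig (cols)\n',M.round(3))
E
python3 - <<'E'
from h import *
np.save('jig.npy',[.5796,.0345,-.029])
where()
plan(-110,-12,150,90); plan(-110,-12,150,0)
t=load('top0'); print(atz(t,(75,178),.19),atz(t,(115,235),.024))
E
```

```text
t 0.15 TCPjig [-376.6  566.1  238. ] F jig [-0.2 -0.  -0.5] T [0.01 0.01 0.02] w 88.0 q [-1.29  0.54 -0.    1.54  0.    1.07 -0.07]
tool axes in jig (cols)
 [[-0.951  0.31  -0.   ]
 [ 0.31   0.951 -0.001]
 [-0.    -0.001 -1.   ]]
shift [-432.9 -466.7   88.7] turn [-0.001 -0.    -0.316] world d [ 249.8 -585.6  -88. ]
shift [-432.9 -466.7   88.7] turn [-1.000e-03  1.000e-03  1.255e+00] world d [ 249.8 -585.6  -88. ]
[0.57778663 0.39432567 0.19      ] [0.47309878 0.36388498 0.024     ]
```

```bash
python3 -m handwheel '[[-25,-27,0,0,0,-0.105,0],[-25,-27,0,0,0,-0.105,0],[-25,-27,0,0,0,-0.106,0]]'
python3 - <<'E'
from h import *
where();plan(-110,-12,150,90)
E
```

```text
time: 0.4
ee_pos: [0.266, 0.5193, 0.236]
ee_rot: [-0.008, -3.137, -0.002]
contact_force: [0.9, -0.2, 0.9]
gripper_width: 0.0882
t 0.40 TCPjig [-327.6  475.5  236. ] F jig [ 0.9 -0.2  0.9] T [ 0.06 -0.1  -0.  ] w 88.2 q [-1.12  0.43 -0.07  1.72  0.03  1.    0.37]
tool axes in jig (cols)
 [[-1.    -0.024 -0.005]
 [-0.024  1.     0.001]
 [ 0.005  0.001 -1.   ]]
shift [-206.3 -492.7   84.3] turn [ 0.001 -0.005  0.024] world d [ 203.3 -493.6  -86. ]
```

```bash
python3 -m handwheel '[[-12,-29,0,0,0,0.006,0.3],[-12,-29,0,0,0,0.006,0.3],[-12,-29,0,0,0,0.006,0.3],[-12,-29,0,0,0,0.006,0.3],[-12,-29,0,0,0,0,0.3],[-12,-29,0,0,0,0,0.3],[-12,-29,3,0,0,0,0.3],[-12,-29,6,0,0,0,0.3],[-12,-29,8,0,0,0,0.3],[-12,-29,8,0,0,0,0.3],[-12,-29,8,0,0,0,0.3],[-12,-29,8,0,0,0,0.3],[-12,-29,8,0,0,0,0.3],[-12,-29,8,0,0,0,0.3],[-12,-29,8,0,0,0,0.3],[-12,-29,8,0,0,0,0.3],[-12,-29,8,0,0,0,0.3]]' 10
python3 - <<'E'
from h import *
where();plan(-110,-12,100,90)
E
```

```text
time: 1.82
ee_pos: [0.4666, -0.0051, 0.1511]
ee_rot: [-0.037, -3.141, -0.004]
contact_force: [0.7, -0.1, -0.5]
gripper_width: 0.0617
t 1.82 TCPjig [-111.8  -42.9  151.1] F jig [ 0.7 -0.1 -0.5] T [ 0.09 -0.04 -0.03] w 61.7 q [-0.23  0.36  0.18  2.09 -0.1   0.7   1.56]
tool axes in jig (cols)
 [[-1.    -0.005 -0.   ]
 [-0.005  1.     0.003]
 [ 0.     0.003 -1.   ]]
shift [-2.  30.7 51.2] turn [ 0.003 -0.     0.005] world d [  2.7  30.8 -51.1]
```

```bash
python3 -m handwheel '[[-1,20,20,0,0,0,0.4],[-2,19,20,0,0,0,0.4],[0,0,0,0,0,0,0.4],[0,0,0,0,0,0,0.4]]'
python3 - <<'E'
from h import *
where();plan(-100,-3,58,90)
shot('wrist','w1.png')
shot('top','t1.png')
E
```

```text
time: 2.15
ee_pos: [0.4733, 0.0226, 0.1091]
ee_rot: [0.066, 3.14, -0.004]
contact_force: [0.6, -0.4, 0.5]
gripper_width: 0.0529
t 2.15 TCPjig [-105.9  -15.   109.1] F jig [ 0.6 -0.3  0.5] T [ 0.03  0.05 -0.03] w 52.9 q [-0.28  0.45  0.16  2.1  -0.12  0.6   1.49]
tool axes in jig (cols)
 [[-1.     0.013  0.001]
 [ 0.013  1.    -0.002]
 [-0.001 -0.002 -1.   ]]
shift [-5.6 12.2 51.1] turn [-0.002  0.001 -0.013] world d [  6.2  11.8 -51.1]
```

View pics/w1.png

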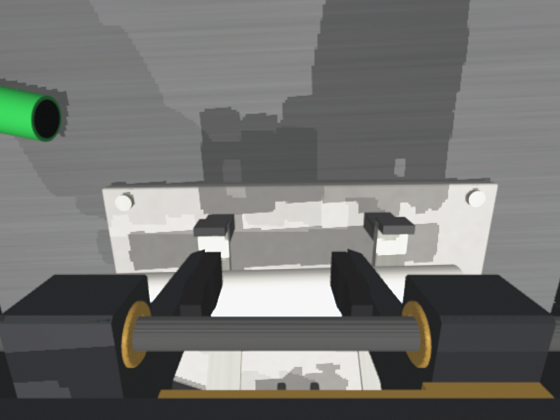

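Run:
```python
from h import *
p=np.load('jig.npy');d=load('w1')
print(proj(d,J(p,np.array([[-125,-150,12],[-125,150,12],[-104,-60,59],[-81,98,65],[-81,-142,65],[-110,-50,59],[-110,50,59]])/1e3)).round(0))
print(d['xyz'],Ji(p,d['xyz']))
for uv in [(104,186),(497,183)]: print(Ji(p,atz(d,uv,.012))*1e3)
print(Ji(p,atz(d,(300,268),.065))*1e3)
```

```text
[[ 96. 187.]
 [495. 182.]
 [204. 234.]
 [453. 269.]
 [ 77. 273.]
 [219. 225.]
 [378. 224.]]
[0.39878196 0.02694629 0.25566065] [[-0.18052299 -0.01279353  0.25566065]]
[[-125.60319007 -143.74841879   12.        ]]
[[-124.33916448  151.83109666   12.        ]]
[[-82.69710607   0.86883782  65.        ]]
```

The wrist view shows the tube (rows 265–320) between fingers and vee, with the back stops at (215,225) and (390,225). This agrees with the fit to about 2 mm. Descending behind the tube.

```bash
python3 -m handwheel '[[-3,6,17,0,0,-0.013,0.42],[-3,5,17,0,0,0,0.42],[0,0,16,0,0,0,0.42],[0,0,0,0,0,0,0.42]]'
python3 - <<'E'
from h import *
where();plan(-100,-3,58,90)
E
```

```text
time: 2.58
ee_pos: [0.4833, 0.0328, 0.0636]
ee_rot: [0.044, 3.13, -0.001]
contact_force: [-0.7, -0.2, 0.2]
gripper_width: 0.0511
t 2.58 TCPjig [-96.2  -4.5  63.6] F jig [-0.7 -0.2  0.2] T [0.05 0.04 0.06] w 51.1 q [-0.27  0.55  0.13  2.09 -0.14  0.5   1.51]
tool axes in jig (cols)
 [[-1.    -0.001  0.011]
 [-0.001  1.    -0.001]
 [-0.011 -0.001 -1.   ]]
shift [3.9 1.5 5.5] turn [-0.001  0.011  0.001] world d [-3.7  1.6 -5.6]
```

```bash
python3 -m handwheel '[[0,2,6,0,0.011,0,0.42],[-2,0,0,0,0,0,0.42],[-3,0,0,0,0,0,0.42],[-3,0,0,0,0,0,0.42],[-3,0,0,0,0,0,0.42]]'
python3 - <<'E'
from h import *
where()
E
```

```text
time: 3.0
ee_pos: [0.4964, 0.0339, 0.0615]
ee_rot: [0.044, 3.139, -0.001]
contact_force: [-0.4, -0.3, 0.6]
gripper_width: 0.0508
t 3.00 TCPjig [-83.2  -3.   61.5] F jig [-0.4 -0.3  0.6] T [ 0.03 -0.03 -0.01] w 50.8 q [-0.26  0.57  0.13  2.05 -0.14  0.52  1.51]
tool axes in jig (cols)
 [[-1.    -0.001  0.002]
 [-0.001  1.    -0.   ]
 [-0.002 -0.    -1.   ]]
```

```bash
python3 -m handwheel '[[-3,0,2,0,0,0,0.42],[-3,0,1,0,0,0,0.42],[-3,0,0,0,0,0,0.42],[-3,0,0,0,0,0,0.42],[-3,0,0,0,0,0,0.42],[-3,0,0,0,0,0,0.42]]'
python3 - <<'E'
from h import *
where()
shot('wrist','w2.png');shot('scene','s2.png')
E
```

```text
time: 3.5
ee_pos: [0.5175, 0.0331, 0.0595]
ee_rot: [0.045, 3.137, -0.0]
contact_force: [-0.2, 0.5, 0.3]
gripper_width: 0.0512
t 3.50 TCPjig [-62.   -3.2  59.5] F jig [-0.2  0.5  0.3] T [0.01 0.09 0.01] w 51.2 q [-0.25  0.59  0.13  2.   -0.14  0.55  1.52]
tool axes in jig (cols)
 [[-1.    -0.001  0.005]
 [-0.001  1.    -0.   ]
 [-0.005 -0.    -1.   ]]
```

View pics/w2.png

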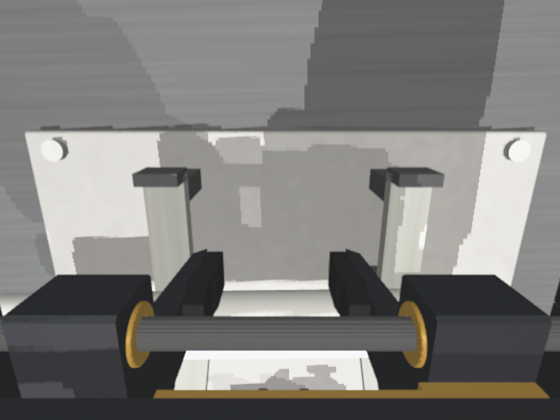

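View pics/s2.png

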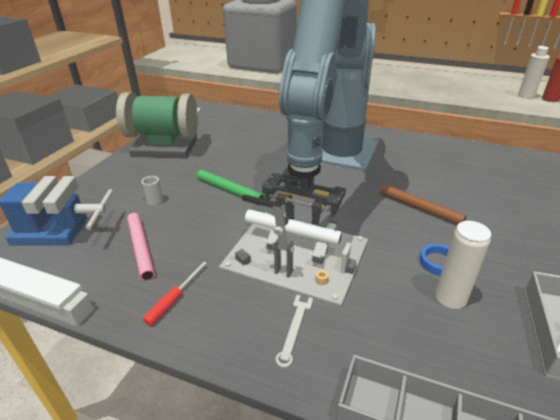

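The tube (scene (248,217)–(337,235)) rolls ahead of the fingers and stays parallel. Continuing.

```bash
python3 -m handwheel '[[-2.5,0,0,0,0,0,0.42],[-2.5,0,0,0,0,0,0.42],[-2.5,0,0,0,0,0,0.42],[-2.5,0,0,0,0,0,0.42]]'
python3 - <<'E'
from h import *
where()
shot('scene','s3.png')
a=cv2.imread('pics/s3.png')[185:305,215:375]
cv2.imwrite('pics/s3c.png',cv2.resize(a,None,fx=5,fy=5,interpolation=cv2.INTER_CUBIC))
E
```

```text
time: 3.93
ee_pos: [0.5278, 0.0329, 0.0594]
ee_rot: [0.044, 3.137, -0.0]
contact_force: [0.2, -0.2, 0.2]
gripper_width: 0.051
t 3.93 TCPjig [-51.8  -3.1  59.4] F jig [ 0.2 -0.2  0.2] T [0.08 0.13 0.07] w 51.0 q [-0.25  0.61  0.13  1.98 -0.14  0.56  1.52]
tool axes in jig (cols)
 [[-1.    -0.001  0.004]
 [-0.001  1.    -0.   ]
 [-0.004 -0.    -1.   ]]
```

View pics/s3c.png

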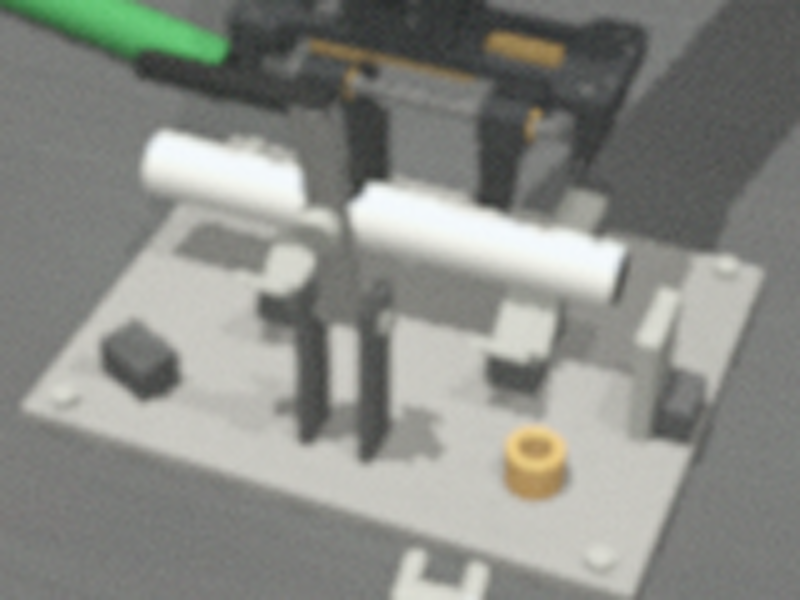

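```bash
python3 -m handwheel '[[-2,0,0,0,0,0,0.42],[-2,0,0,0,0,0,0.42],[-2,0,0,0,0,0,0.42],[-2,0,0,0,0,0,0.42],[0,0,0,0,0,0,0.42]]'
python3 - <<'E'
from h import *
where()
shot('scene','s4.png')
a=cv2.imread('pics/s4.png')[185:305,215:375]
cv2.imwrite('pics/s4c.png',cv2.resize(a,None,fx=5,fy=5,interpolation=cv2.INTER_CUBIC))
E
```

```text
time: 4.4
ee_pos: [0.5377, 0.0326, 0.0596]
ee_rot: [0.045, 3.136, -0.0]
contact_force: [0.8, 0.1, 0.3]
gripper_width: 0.0514
t 4.40 TCPjig [-41.8  -3.1  59.6] F jig [0.8 0.2 0.3] T [ 0.06 -0.03  0.03] w 51.4 q [-0.25  0.62  0.13  1.95 -0.14  0.57  1.52]
tool axes in jig (cols)
 [[-1.    -0.001  0.005]
 [-0.001  1.    -0.   ]
 [-0.005 -0.    -1.   ]]
```

View pics/s4c.png

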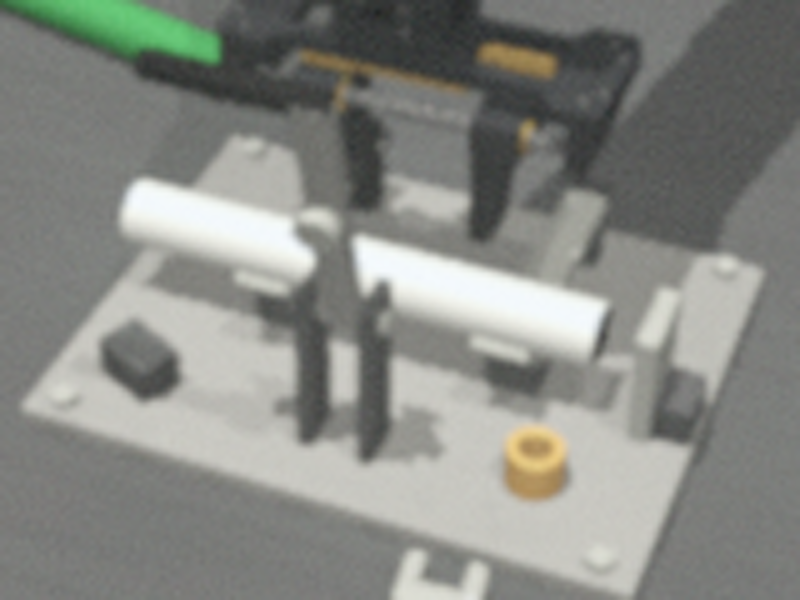

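The tube has dropped and lies in both vee pieces (end at (600,330), stop at (650,360)), a gap short of the stop. I back off, rise and go round to its free end.

```bash
python3 -m handwheel '[[5,0,-10,0,0,0,0.42],[5,0,-20,0,0,0,0.6],[0,-10,-25,0,0,0,0.8],[0,-25,-20,0,0,0,1],[0,-30,-10,0,0,0,1],[0,-30,0,0,0,0,1],[0,-30,0,0,0,0,1],[0,-30,0,0,0,0,1],[-5,-15,0,0,0,0,1]]'
python3 - <<'E'
from h import *
where();plan(0,-165,130,0)
E
```

```text
time: 5.2
ee_pos: [0.5237, -0.1376, 0.1537]
ee_rot: [0.027, 3.136, 0.003]
contact_force: [-0.7, 0.1, -0.2]
gripper_width: 0.0006
t 5.20 TCPjig [ -50.9 -173.7  153.7] F jig [-0.7  0.1 -0.2] T [ 0.02 -0.08  0.  ] w 0.6 q [ 0.03  0.47  0.18  1.91 -0.12  0.77  1.84]
tool axes in jig (cols)
 [[-1.    -0.012  0.006]
 [-0.012  1.     0.002]
 [-0.006  0.002 -1.   ]]
shift [-50.8   8.   24. ] turn [-0.003  0.006 -1.559] world d [ 51.1   7.2 -23.7]
```

```bash
python3 -m handwheel '[[0,0,0,0,0,0.12,1],[0,0,0,0,0,0.12,1],[0,0,0,0,0,0.12,1],[0,0,0,0,0,0.12,1],[0,0,0,0,0,0.12,1],[0,0,0,0,0,0.12,1],[0,0,0,0,0,0.12,1],[0,0,0,0,0,0.12,1],[0,0,0,0,0,0.12,1],[0,0,0,0,0,0.12,1],[0,0,0,0,0,0.12,1],[0,0,0,0,0,0.12,1],[0,0,0,0,0,0.12,1]]'
python3 - <<'E'
from h import *
where();plan(0,-165,110,0)
d=shot('top','t5.png');shot('wrist','w5.png')
a=cv2.imread('pics/t5.png')[110:250,180:325]
cv2.imwrite('pics/t5c.png',cv2.resize(a,None,fx=4,fy=4,interpolation=cv2.INTER_CUBIC))
E
```

```text
time: 6.28
ee_pos: [0.5172, -0.1428, 0.1632]
ee_rot: [2.298, 2.138, 0.02]
contact_force: [0.1, 0.1, -0.3]
gripper_width: 0.0002
t 6.28 TCPjig [ -57.3 -179.1  163.2] F jig [ 0.1  0.1 -0.3] T [-0.11  0.09 -0.03] w 0.2 q [-0.27  0.5   0.6   1.94 -0.4   0.81  0.48]
tool axes in jig (cols)
 [[ 0.043  0.999  0.011]
 [ 0.999 -0.043  0.007]
 [ 0.008  0.01  -1.   ]]
shift [16.1 56.  54. ] turn [ 0.011 -0.007 -0.043] world d [ 57.7  12.4 -53.2]
```

View pics/t5c.png

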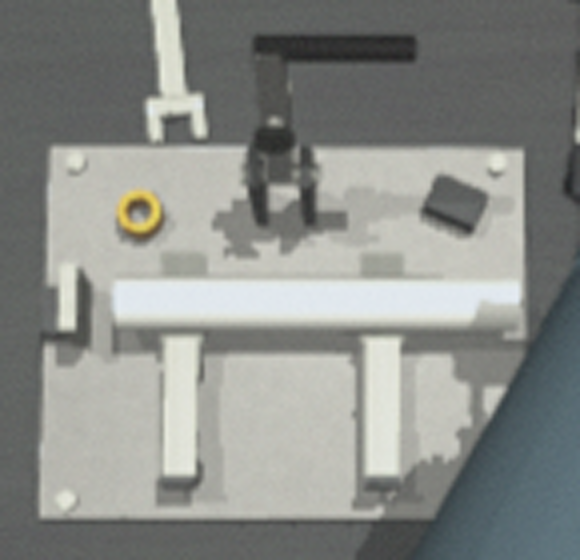

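View pics/w5.png

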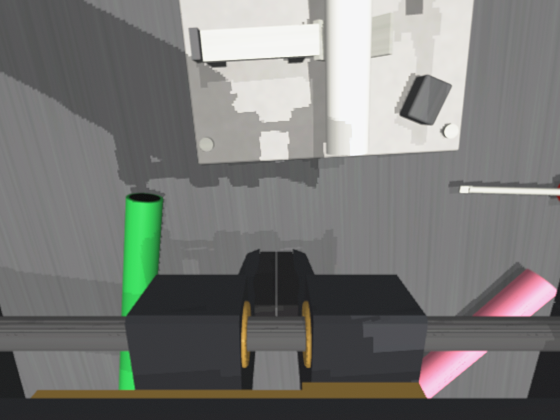

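Tube lies seated in the vee, with its ends at c1 (113,300) and (520,303). In the wrist view its near end is at (347,153).

Run:
```python
from h import *
p=np.load('jig.npy');t=load('t5');w=load('w5')
c1=lambda u,v:(180+(u+.5)/4-.5,110+(v+.5)/4-.5)
for uv in [c1(113,303),c1(520,303),c1(68,275)]: print(Ji(p,atz(t,uv,.0516))*1e3)
print(Ji(p,atz(w,(327,153),.0516))*1e3,Ji(p,atz(w,(370,155),.0516))*1e3)
print(Ji(p,atz(w,(200,163),.012))*1e3,Ji(p,atz(w,(461,149),.012))*1e3)
```

```text
[[  1.19366953 101.16451373  51.6       ]]
[[   1.92887714 -142.97769888   51.6       ]]
[[ 18.26539969 128.58285314  51.6       ]]
[[ -13.96822032 -137.83352778   51.6       ]] [[  19.56643011 -141.0963726    51.6       ]]
[[-122.23856513 -146.09849366   12.        ]] [[ 112.51479114 -145.5416588    12.        ]]
```

```bash
python3 -m handwheel '[[5,19,0,0,0,-0.043,1],[6,19,0,0.01,-0.007,0,1],[2,19,10,0,0,0,1],[0,0,20,0,0,0,1],[0,0,20,0,0,0,1],[0,0,0,0,0,0,1]]'
python3 - <<'E'
from h import *
np.save('jig.npy',[.581,.0345,-.029])
where();plan(0,-165,44,0)
E
```

```text
time: 6.88
ee_pos: [0.5767, -0.1297, 0.1153]
ee_rot: [2.216, 2.226, 0.007]
contact_force: [-1.3, 0.4, -0.2]
gripper_width: 0.0001
t 6.88 TCPjig [   0.5 -164.2  115.3] F jig [-1.3  0.4 -0.2] T [-0.08  0.16  0.01] w 0.1 q [-0.23  0.65  0.52  1.81 -0.44  0.79  0.53]
tool axes in jig (cols)
 [[-0.034  0.999  0.004]
 [ 0.999  0.034  0.003]
 [ 0.003  0.004 -1.   ]]
shift [-1.  -0.8 71.3] turn [ 0.004 -0.003  0.034] world d [ -0.5  -0.8 -71.3]
```

```bash
python3 -m handwheel '[[0,0,20,0,0,0.03,1],[0,0,20,0,0,0,1],[0,0,18,0,0,0,1],[0,0,12,0,0,0,1],[0,0,3,0,0,0,1],[0,0,0,0,0,0,1]]'
python3 - <<'E'
from h import *
where();plan(0,-165,44,0)
E
```

```text
time: 7.38
ee_pos: [0.5779, -0.1295, 0.0449]
ee_rot: [2.233, 2.208, 0.014]
contact_force: [0.3, -0.1, -0.2]
gripper_width: 0.0008
t 7.38 TCPjig [   1.7 -164.    44.9] F jig [ 0.3 -0.1 -0.2] T [-0.12  0.03  0.03] w 0.8 q [-0.18  0.76  0.45  1.83 -0.52  0.67  0.57]
tool axes in jig (cols)
 [[-0.018  1.     0.007]
 [ 1.     0.018  0.006]
 [ 0.005  0.007 -1.   ]]
shift [-0.9 -1.7  0.9] turn [ 0.007 -0.005  0.018] world d [-1.7 -0.9 -0.9]
```

```bash
python3 -m handwheel '[[3,-0.5,0,0,0,0.01,1],[3,-0.5,0,0,0,0,1],[3,0,0,0,0,0,1],[1,0,0,0,0,0,1]]'; python3 -m handwheel '[[2,0,0,0,0,0,1],[2,0,0,0,0,0,1],[0,0,0,0,0,0,1]]'
python3 - <<'E'
from h import *
where()
E
```

```text
time: 7.72
ee_pos: [0.5788, -0.1194, 0.0486]
ee_rot: [2.242, 2.195, 0.019]
contact_force: [-0.0, -0.8, -0.3]
gripper_width: 0.0003
time: 7.97
ee_pos: [0.5797, -0.1146, 0.05]
ee_rot: [2.239, 2.195, 0.02]
contact_force: [1.2, 0.1, -0.9]
gripper_width: 0.0007
t 7.97 TCPjig [   3.1 -149.    50. ] F jig [ 1.2  0.1 -0.9] T [-0.16  0.12  0.  ] w 0.7 q [-0.21  0.74  0.46  1.84 -0.52  0.67  0.54]
tool axes in jig (cols)
 [[-0.009  1.     0.013]
 [ 1.     0.009  0.005]
 [ 0.005  0.013 -1.   ]]
```

```bash
python3 -m handwheel '[[0,-2.5,5,-0.012,-0.005,0.008,1],[0,0,2,0,0,0,1]]'; python3 -m handwheel '[[2,0,0.5,0,0,0,1],[2,0,0.5,0,0,0,1]]';python3 -m handwheel '[[2,0,0.5,0,0,0,1],[0,0,0,0,0,0,1]]'
python3 - <<'E'
from h import *
where()
E
```

```text
time: 8.13
ee_pos: [0.5781, -0.1145, 0.0434]
ee_rot: [2.238, 2.176, 0.029]
contact_force: [-0.5, -0.1, -0.6]
gripper_width: 0.0006
time: 8.3
ee_pos: [0.5786, -0.1135, 0.043]
ee_rot: [2.237, 2.172, 0.027]
contact_force: [-1.6, -4.0, 2.6]
gripper_width: 0.0003
time: 8.47
ee_pos: [0.5787, -0.113, 0.0429]
ee_rot: [2.238, 2.17, 0.025]
contact_force: [-0.0, -0.7, 0.5]
gripper_width: 0.0007
t 8.47 TCPjig [   2.  -147.5   42.9] F jig [-0.  -0.7  0.5] T [-0.11  0.11  0.  ] w 0.7 q [-0.22  0.75  0.46  1.86 -0.53  0.63  0.53]
tool axes in jig (cols)
 [[ 0.002  1.     0.029]
 [ 1.    -0.002 -0.006]
 [-0.006  0.029 -1.   ]]
```

Contact felt (about 4 N). Now push in gentle steps.

```bash
python3 -m handwheel '[[3,0,0,0.028,0.006,0,1],[3,0,0,0,0,0,1],[3,0,0,0,0,0,1]]'; python3 -m handwheel '[[3,0,0,0,0,0,1],[3,0,0,0,0,0,1],[3,0,0,0,0,0,1]]'
python3 - <<'E'
from h import *
where()
E
```

```text
time: 8.72
ee_pos: [0.5785, -0.1046, 0.0428]
ee_rot: [-2.256, -2.186, 0.001]
contact_force: [-1.0, -3.4, 0.8]
gripper_width: 0.0006
time: 8.97
ee_pos: [0.5788, -0.0954, 0.0429]
ee_rot: [2.256, 2.185, -0.001]
contact_force: [0.0, -2.6, 0.5]
gripper_width: 0.0006
t 8.97 TCPjig [   1.6 -129.9   42.9] F jig [ 0.1 -2.6  0.5] T [-0.64  0.1   0.07] w 0.6 q [-0.25  0.76  0.47  1.84 -0.52  0.67  0.49]
tool axes in jig (cols)
 [[ 0.003  1.     0.001]
 [ 1.    -0.003 -0.001]
 [-0.001  0.001 -1.   ]]
```

```bash
for i in 1 ; do python3 -m handwheel '[[1.5,0,0,0,0,0,1]]'; python3 -m handwheel '[[1.5,0,0,0,0,0,1]]'; python3 -m handwheel '[[1.5,0,0,0,0,0,1]]';  done | grep -E 'pos|force'
```

```text
ee_pos: [0.5788, -0.0939, 0.0429]
contact_force: [-0.8, -6.6, -0.6]
ee_pos: [0.5788, -0.0939, 0.043]
contact_force: [-1.0, -10.5, -1.0]
ee_pos: [0.5788, -0.094, 0.0431]
contact_force: [-0.1, -7.5, -1.8]
```

The motion stopped at jig y ≈ -128 with 7–10 N, which suggests the stop. I back off and check.

```bash
python3 -m handwheel '[[-4,0,0,0,0,0,1],[-15,0,0,0,0,0,1],[-15,0,0,0,0,0,1],[0,0,-20,0,0,0,0.8],[0,0,-30,0,0,0,0.6],[0,0,-30,0,0,0,0.55],[0,0,-30,0,0,0,0.55],[0,0,0,0,0,0,0.55]]'
python3 - <<'E'
from h import *
where();
shot('scene','s6.png');shot('top','t6.png')
a=cv2.imread('pics/s6.png')[185:305,215:375]
b=cv2.imread('pics/t6.png')[110:250,180:325]
cv2.imwrite('pics/s6c.png',cv2.resize(a,None,fx=5,fy=5,interpolation=cv2.INTER_CUBIC))
cv2.imwrite('pics/t6c.png',cv2.resize(b,None,fx=4,fy=4,interpolation=cv2.INTER_CUBIC))
E
```

```text
time: 9.88
ee_pos: [0.5755, -0.1244, 0.1545]
ee_rot: [-2.251, -2.184, 0.002]
contact_force: [0.3, -0.4, 0.3]
gripper_width: 0.0313
t 9.88 TCPjig [  -0.9 -159.   154.5] F jig [ 0.3 -0.3  0.3] T [-0.1  -0.08  0.05] w 31.3 q [-0.28  0.6   0.57  1.79 -0.42  0.87  0.46]
tool axes in jig (cols)
 [[ 0.002  1.    -0.005]
 [ 1.    -0.002  0.003]
 [ 0.003 -0.005 -1.   ]]
```

View pics/s6c.png

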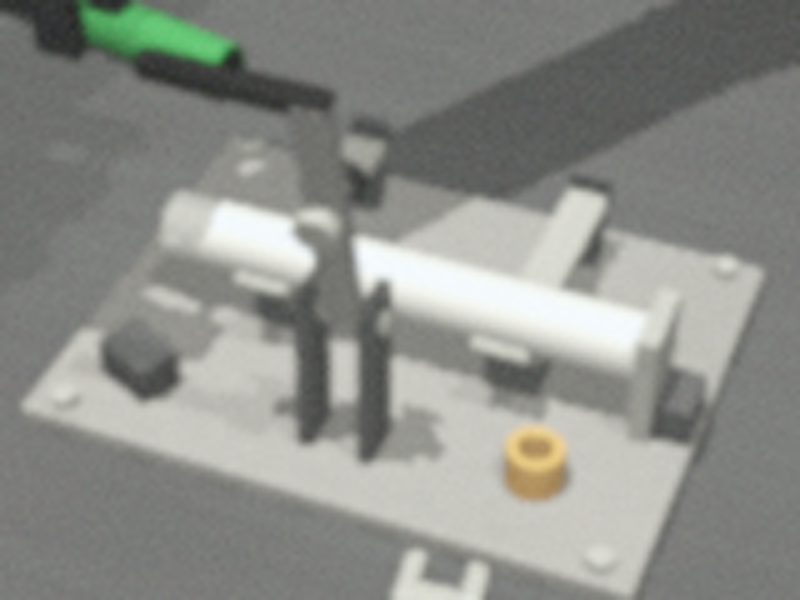

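View pics/t6c.png

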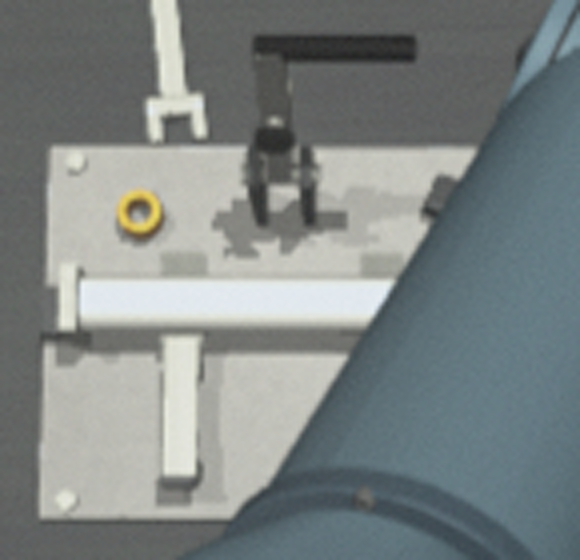

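Tube end sits against the stop in both views (scene crop (645,345), top crop (78,303)). Now to the handle (top crop 255–415,47), rising first.

```bash
python3 -m handwheel '[[0,0,-30,0,0,0,0.5],[0,0,-35,0,0,0,0.5],[0,5,-35,0,0,0,0.5],[0,15,-30,0,0,0,0.5],[10,20,-10,0,0,0,0.5],[20,20,0,0,0,0,0.5],[20,20,0,0,0,0,0.5],[20,15,0,0,0,0,0.5],[20,0,0,0,0,0,0.5],[10,0,0,0,0,0,0.5],[0,0,0,0,0,0,0.5]]'
python3 - <<'E'
from h import *
where();plan(99,-44,265,0);shot('wrist','w7.png')
E
```

```text
time: 10.9
ee_pos: [0.6698, -0.0191, 0.278]
ee_rot: [-2.228, -2.164, 0.025]
contact_force: [0.2, 0.6, 0.1]
gripper_width: 0.0439
t 10.90 TCPjig [ 90.3 -51.  278. ] F jig [0.2 0.7 0.1] T [-0.06  0.02  0.02] w 43.9 q [-0.41  0.62  0.61  1.43 -0.37  1.24  0.21]
tool axes in jig (cols)
 [[ 0.     0.999 -0.037]
 [ 1.     0.     0.013]
 [ 0.013 -0.037 -0.999]]
shift [ 6.8  9.2 12.7] turn [-0.037 -0.013 -0.   ] world d [  8.9   6.7 -13. ]
```

View pics/w7.png

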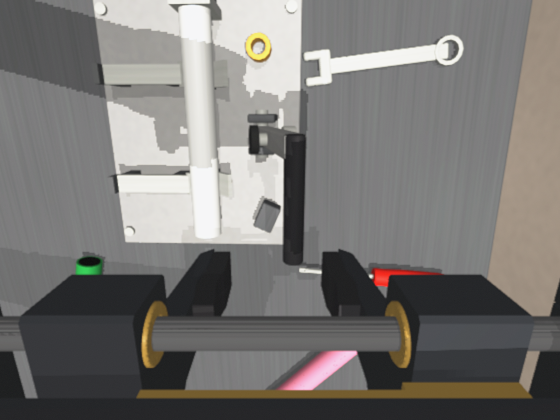

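Run:
```python
from h import *
p=np.load('jig.npy');w=load('w7')
for z in (.215,.222,.229):print(z,Ji(p,atz(w,(293,262),z))*1e3,Ji(p,atz(w,(295,137),z))*1e3)
o=status.get_obs();print(proj(w,o['ee_pos']),Ji(p,w['xyz']))
```

```text
0.215 [[100.12151266 -76.51100068 215.        ]] [[100.12671659   8.36310378 215.        ]]
0.222 [[ 99.98840367 -73.20636314 222.        ]] [[ 99.99343452   8.84508399 222.        ]]
0.229 [[ 99.85529467 -69.9017256  229.        ]] [[ 99.86015246   9.3270642  229.        ]]
[[274.42549487 271.65279076]] [[0.09611908 0.0228557  0.42548206]]
```

```bash
python3 -m handwheel '[[7,10,10,-0.037,-0.013,0,0.5],[0,0,10,0,0,0,0.5],[0,0,0,0,0,0,0.5]]'
python3 - <<'E'
from h import *
where();plan(100,-44,203,0)
E
```

```text
time: 11.2
ee_pos: [0.6773, -0.0182, 0.2556]
ee_rot: [-2.259, -2.183, 0.006]
contact_force: [-0.4, 0.2, -0.3]
gripper_width: 0.0442
t 11.20 TCPjig [ 97.7 -49.9 255.6] F jig [-0.4  0.2 -0.3] T [-0.05  0.06 -0.  ] w 44.2 q [-0.43  0.64  0.61  1.46 -0.38  1.16  0.21]
tool axes in jig (cols)
 [[ 0.005  1.    -0.003]
 [ 1.    -0.005 -0.002]
 [-0.003 -0.003 -1.   ]]
shift [ 6.   2.4 52.5] turn [-0.003  0.003 -0.005] world d [  2.4   5.8 -52.6]
```

```bash
python3 -m handwheel '[[6,2,10,0,0,0,0.5],[0,0,15,0,0,0,0.5],[0,0,15,0,0,0,0.5],[0,0,7,0,0,0,0.5],[0,0,0,0,0,0,0.5]]'
python3 - <<'E'
from h import *
where();plan(100,-44,203,0);shot('wrist','w8.png')
E
```

```text
time: 11.62
ee_pos: [0.6774, -0.0177, 0.2056]
ee_rot: [-2.265, -2.173, 0.011]
contact_force: [-0.9, -0.5, -0.0]
gripper_width: 0.0439
t 11.62 TCPjig [ 97.9 -49.4 205.6] F jig [-0.9 -0.5 -0. ] T [-0.04  0.04 -0.05] w 43.9 q [-0.41  0.69  0.59  1.51 -0.41  1.08  0.22]
tool axes in jig (cols)
 [[ 0.013  1.    -0.007]
 [ 1.    -0.013 -0.003]
 [-0.003 -0.007 -1.   ]]
shift [5.4 2.1 2.6] turn [-0.007  0.003 -0.013] world d [ 2.3  5.3 -2.6]
```

View pics/w8.png

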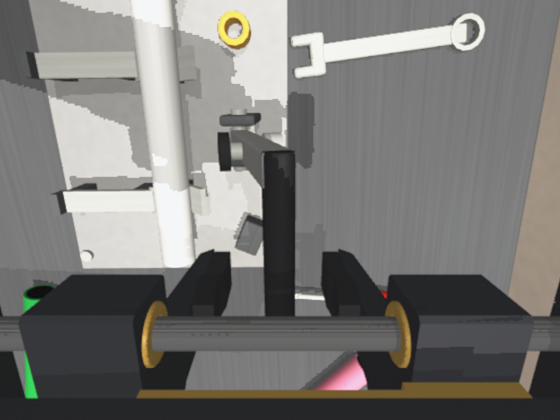

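The bar runs down the middle between the fingers (col 279 against a centre of about 276). Closing lightly.

```bash
python3 -m handwheel '[[5,1,2,-0.007,0.003,-0.013,0.5],[0,0,0,0,0,0,0.7],[0,0,0,0,0,0,1],[0,0,0,0,0,0,1],[0,0,0,0,0,0,1],[0,0,0,0,0,0,1],[0,0,0,0,0,0,1]]' 12
python3 - <<'E'
from h import *
where()
E
```

```text
time: 12.25
ee_pos: [0.6803, -0.013, 0.2074]
ee_rot: [2.25, 2.188, 0.007]
contact_force: [1.5, -0.6, -4.2]
gripper_width: 0.0135
t 12.25 TCPjig [100.6 -44.6 207.4] F jig [ 1.5 -0.6 -4.2] T [-0.05 -0.18 -0.04] w 13.5 q [-0.42  0.68  0.58  1.51 -0.41  1.07  0.23]
tool axes in jig (cols)
 [[-0.001  1.     0.006]
 [ 1.     0.001  0.001]
 [ 0.     0.006 -1.   ]]
```

```bash
python3 -m handwheel '[[0,-13,-2.4,0,0,0,1],[0,-13.5,-1,0,0,0,1],[0,-13.5,0.3,0,0,0,1],[0,-13.4,1.6,0,0,0,1]]'
python3 - <<'E'
from h import *
where()
x=status.get_obs()
E
```

```text
time: 12.58
ee_pos: [0.6344, -0.0117, 0.212]
ee_rot: [2.238, 2.179, 0.026]
contact_force: [4.4, 0.3, 2.4]
gripper_width: 0.0132
t 12.58 TCPjig [ 54.7 -44.7 212. ] F jig [4.4 0.5 2.4] T [-0.04 -0.67 -0.02] w 13.2 q [-0.47  0.59  0.6   1.66 -0.38  0.99  0.23]
tool axes in jig (cols)
 [[-0.002  1.     0.025]
 [ 1.     0.002 -0.001]
 [-0.001  0.025 -1.   ]]
```

```bash
python3 -m handwheel '[[0,-13.3,2,0.02,0,0,1],[0,-13,3.2,0,0,0,1],[0,-12.6,4.5,0,0,0,1],[0,-12,6,0,0,0,1]]'
python3 - <<'E'
from h import *
where()
E
```

```text
time: 12.92
ee_pos: [0.5865, -0.0103, 0.1991]
ee_rot: [2.243, 2.184, 0.016]
contact_force: [1.6, 0.4, 1.3]
gripper_width: 0.0132
t 12.92 TCPjig [  6.8 -44.6 199.1] F jig [1.6 0.4 1.3] T [-0.03 -0.5  -0.  ] w 13.2 q [-0.5   0.53  0.61  1.79 -0.37  0.92  0.23]
tool axes in jig (cols)
 [[-0.003  1.     0.015]
 [ 1.     0.003 -0.   ]
 [-0.     0.015 -1.   ]]
```

```bash
python3 -m handwheel '[[0,-11,9,0.015,0,0,1],[0,-10.5,10,0,0,0,1],[0,-9.7,11,0,0,0,1],[0,-9,11.5,0,0,0,1]]'
python3 - <<'E'
from h import *
where()
E
```

```text
time: 13.25
ee_pos: [0.5426, -0.0089, 0.1598]
ee_rot: [-2.247, -2.187, 0.002]
contact_force: [3.1, 0.6, -0.0]
gripper_width: 0.0131
t 13.25 TCPjig [-37.2 -44.5 159.8] F jig [ 3.1  0.7 -0. ] T [ 0.03 -0.54 -0.03] w 13.1 q [-0.51  0.52  0.59  1.91 -0.39  0.83  0.26]
tool axes in jig (cols)
 [[-0.002  1.    -0.005]
 [ 1.     0.002  0.003]
 [ 0.003 -0.005 -1.   ]]
```

```bash
python3 -m handwheel '[[0,-7.6,12,0,0,0,1],[0,-6.3,12,0,0,0,1],[0,-5,12,0,0,0,1],[0,0,0,0,0,0,1]]'
python3 - <<'E'
from h import *
where()
shot('scene','s9.png')
a=cv2.imread('pics/s9.png')[165:305,215:375]
cv2.imwrite('pics/s9c.png',cv2.resize(a,None,fx=4,fy=4,interpolation=cv2.INTER_CUBIC))
E
```

```text
time: 13.58
ee_pos: [0.522, -0.0082, 0.122]
ee_rot: [-2.247, -2.187, 0.003]
contact_force: [3.2, -0.5, -5.5]
gripper_width: 0.0135
t 13.58 TCPjig [-57.7 -44.4 122. ] F jig [ 3.2 -0.4 -5.5] T [-0.13 -0.71 -0.02] w 13.5 q [-0.49  0.55  0.55  1.98 -0.43  0.73  0.29]
tool axes in jig (cols)
 [[-0.002  1.    -0.006]
 [ 1.     0.002  0.003]
 [ 0.003 -0.006 -1.   ]]
```

View pics/s9c.png

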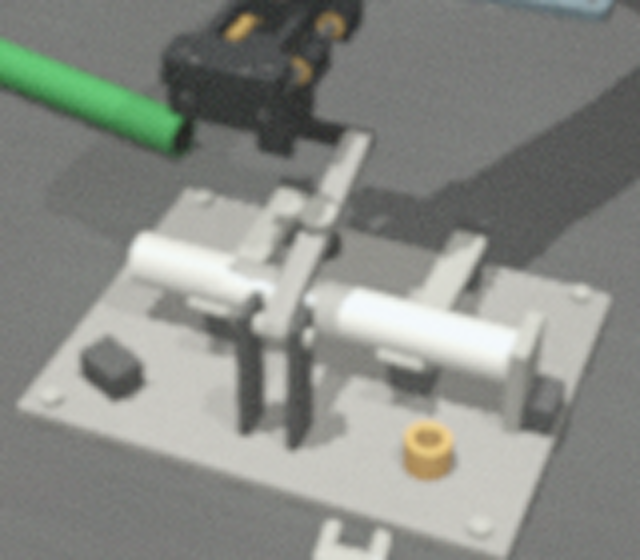

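```bash
python3 -m handwheel '[[0,-1.7,6,0,0,0,1],[0,-1.5,6,0,0,0,1],[0,-1.2,6,0,0,0,1],[0,-1,6,0,0,0,1]]'
python3 - <<'E'
from h import *
where()
E
```

```text
time: 13.97
ee_pos: [0.5161, -0.0081, 0.0981]
ee_rot: [-2.245, -2.185, 0.004]
contact_force: [0.6, -0.1, 1.3]
gripper_width: 0.0134
t 13.97 TCPjig [-63.6 -44.4  98.1] F jig [ 0.6 -0.1  1.3] T [-0.05 -0.15  0.02] w 13.4 q [-0.47  0.58  0.52  2.01 -0.46  0.68  0.32]
tool axes in jig (cols)
 [[-0.002  1.    -0.008]
 [ 1.     0.002  0.004]
 [ 0.004 -0.008 -1.   ]]
```

```bash
python3 -m handwheel '[[0,-0.5,4,0,0,0,1],[0,-0.3,3,0,0,0,1]]'; python3 -m handwheel '[[0,-0.3,2.5,0,0,0,1]]';python3 -m handwheel '[[0,-0.2,2.5,0,0,0,1]]';python3 -m handwheel '[[0,-0.2,2.5,0,0,0,1]]'
```

```text
time: 14.13
ee_pos: [0.515, -0.008, 0.0898]
ee_rot: [-2.245, -2.185, 0.005]
contact_force: [0.3, -0.4, 1.4]
gripper_width: 0.0136
time: 14.22
ee_pos: [0.5147, -0.008, 0.0869]
ee_rot: [-2.245, -2.185, 0.005]
contact_force: [0.4, 0.9, 1.4]
gripper_width: 0.0135
time: 14.3
ee_pos: [0.5145, -0.008, 0.0842]
ee_rot: [-2.245, -2.185, 0.005]
contact_force: [-0.5, -0.2, 1.3]
gripper_width: 0.0136
time: 14.38
ee_pos: [0.5144, -0.008, 0.0815]
ee_rot: [-2.245, -2.185, 0.005]
contact_force: [1.0, 0.3, 1.2]
gripper_width: 0.0134
```

```bash
for i in 1; do python3 -m handwheel '[[0,0,2.5,0,0,0,1]]'; python3 -m handwheel '[[0,0,2.5,0,0,0,1]]';python3 -m handwheel '[[0,0,2.5,0,0,0,1]]'; done | grep -E 'pos|force'
```

```text
ee_pos: [0.5143, -0.008, 0.0787]
contact_force: [-1.2, 1.3, 2.7]
ee_pos: [0.5142, -0.008, 0.076]
contact_force: [0.2, -0.5, 1.1]
ee_pos: [0.5142, -0.008, 0.0733]
contact_force: [-0.5, -0.4, 1.6]
```

```bash
for i in 1; do python3 -m handwheel '[[0,0,2,0,0,0,1]]'; python3 -m handwheel '[[0,0,2,0,0,0,1]]';python3 -m handwheel '[[0,0,2,0,0,0,1]]'; done | grep -E 'pos|force|width'
```

```text
ee_pos: [0.5143, -0.008, 0.0711]
contact_force: [0.4, 0.3, 1.6]
gripper_width: 0.0133
ee_pos: [0.5143, -0.008, 0.0689]
contact_force: [-2.8, -0.7, 12.8]
gripper_width: 0.0131
ee_pos: [0.5144, -0.008, 0.0674]
contact_force: [-4.5, 0.8, 16.5]
gripper_width: 0.0131
```

Contact felt at z ≈ 0.069. Hold at about 10 N.

```bash
for i in 1; do python3 -m handwheel '[[0,0,0.3,0,0,0,1]]'; python3 -m handwheel '[[0,0,0.7,0,0,0,1]]';python3 -m handwheel '[[0,0,0.7,0,0,0,1]]'; done | grep -E 'pos|force|width'
```

```text
ee_pos: [0.5143, -0.0081, 0.0675]
contact_force: [-1.8, 0.1, 7.8]
gripper_width: 0.0135
ee_pos: [0.5143, -0.0081, 0.0673]
contact_force: [-2.8, 0.6, 13.7]
gripper_width: 0.0132
ee_pos: [0.5143, -0.008, 0.0673]
contact_force: [-3.0, 0.8, 15.1]
gripper_width: 0.0133
```

```bash
for i in 1; do python3 -m handwheel '[[0,0,0.5,0,0,0,1],[0,0,0.5,0,0,0,1]]'; python3 -m handwheel '[[0,0,0.5,0,0,0,1],[0,0,0.5,0,0,0,1]]';python3 -m handwheel '[[0,0,0.5,0,0,0,1],[0,0,0.5,0,0,0,1]]';python3 -m handwheel '[[0,0,0.5,0,0,0,1],[0,0,0.5,0,0,0,1]]'; done | grep -E 'time|pos|force'
```

```text
time: 15.3
ee_pos: [0.5143, -0.008, 0.0674]
contact_force: [-2.2, -0.2, 8.5]
time: 15.47
ee_pos: [0.5143, -0.008, 0.0674]
contact_force: [-1.7, -0.9, 9.5]
time: 15.63
ee_pos: [0.5143, -0.008, 0.0674]
contact_force: [-3.6, 0.7, 9.4]
time: 15.8
ee_pos: [0.5143, -0.0079, 0.0674]
contact_force: [-2.9, -0.5, 8.6]
```

```bash
python3 -m handwheel '[[0,0,0.6,0,0,0,1],[0,0,0.6,0,0,0,1],[0,0,0.6,0,0,0,1],[0,0,0.6,0,0,0,1]]'|grep force; python3 -m handwheel '[[0,0,0,0,0,0,0.62],[0,0,0,0,0,0,0.62],[0,0,0,0,0,0,0.62],[0,0,0,0,0,0,0.62]]'
python3 - <<'E'
from h import *
where();shot('wrist','w10.png')
E
```

```text
contact_force: [-2.4, 0.0, 11.4]
time: 16.47
ee_pos: [0.5135, -0.0078, 0.067]
ee_rot: [-2.24, -2.176, -0.004]
contact_force: [0.5, -0.5, 0.5]
gripper_width: 0.0334
t 16.47 TCPjig [-66.2 -44.3  67. ] F jig [ 0.5 -0.4  0.5] T [-0.1  -0.    0.02] w 33.4 q [-0.43  0.63  0.47  2.02 -0.5   0.62  0.36]
tool axes in jig (cols)
 [[ 0.     1.    -0.012]
 [ 1.    -0.     0.015]
 [ 0.015 -0.012 -1.   ]]
```

View pics/w10.png

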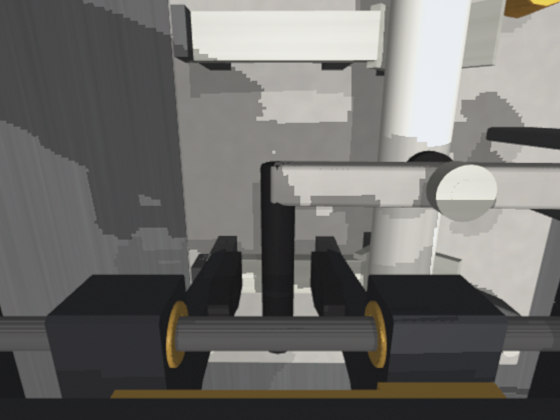

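The clamp arm lies across the tube at (465,190). The bar (278,260) is free between the open fingers. Rising straight up and away.

```bash
python3 -m handwheel '[[0,0,-8,0,0,0,0.6],[0,0,-15,0,0,0,0.6],[0,0,-25,0,0,0,0.5],[0,0,-30,0,0,0,0.5],[0,-10,-30,0,0,0,0.5],[0,-15,-30,0,0,0,0.5],[-30,0,-20,0,0,0,0.5],[-30,0,0,0,0,0,0.5],[-35,0,0,0,0,0,0.5],[-35,0,0,0,0,0,0.5],[-35,0,0,0,0,0,0.5],[0,0,0,0,0,0,0.5]]'
python3 - <<'E'
from h import *
where()
shot('scene','s11.png');shot('top','t11.png');
a=cv2.imread('pics/s11.png')[185:305,215:375]
cv2.imwrite('pics/s11c.png',cv2.resize(a,None,fx=5,fy=5,interpolation=cv2.INTER_CUBIC))
E
```

```text
time: 17.52
ee_pos: [0.4845, -0.1784, 0.2356]
ee_rot: [-2.231, -2.186, -0.005]
contact_force: [0.2, 0.4, -0.0]
gripper_width: 0.0443
t 17.52 TCPjig [ -90.3 -215.6  235.6] F jig [ 0.2  0.4 -0. ] T [-0.12  0.07 -0.02] w 44.3 q [-0.28  0.38  0.7   1.91 -0.31  0.97  0.54]
tool axes in jig (cols)
 [[-0.009  1.    -0.01 ]
 [ 1.     0.009  0.014]
 [ 0.014 -0.01  -1.   ]]
```

View pics/s11c.png

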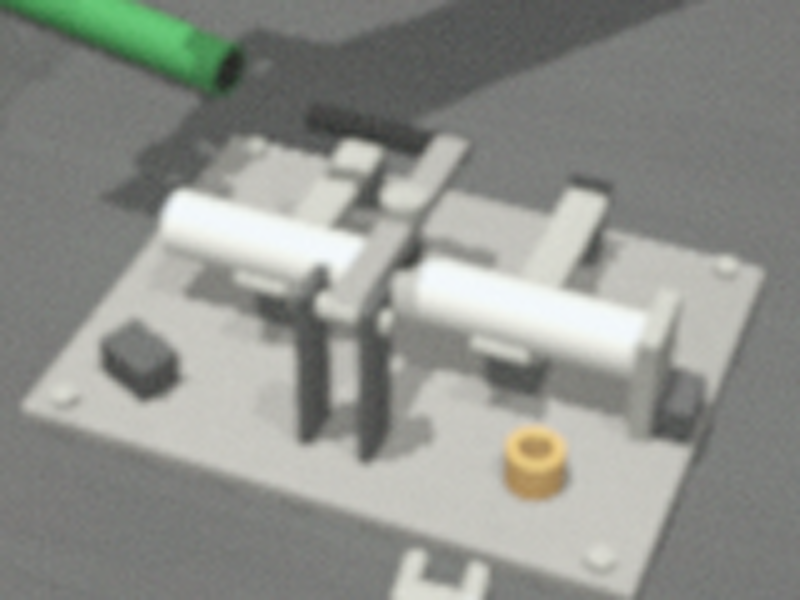

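View pics/t11.png

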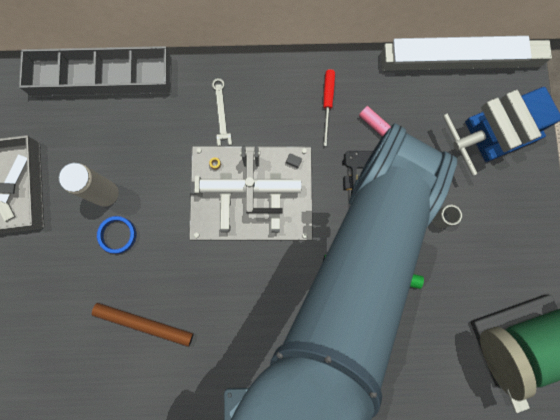

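Run:
```python
from h import *
p=np.load('jig.npy');s=load('s11');t=load('t11')
for a in(.1,0.05,0,-.05,-.1):
    h=np.array([[.070-.135*np.cos(a),y,.09+.135*np.sin(a)] for y in(-.076,-.008)])
    u=(proj(s,J(p,h))-[215,185])*5; print(a,u.round(0).ravel(),proj(t,J(p,h)).round(1).ravel())
a=s['img'];b=load('s6')['img']
print(status.get_obs()['contact_force'])
```

```text
0.1 [302.  84. 430. 115.] [282.3 208.7 252.3 208.7]
0.05 [303.  95. 430. 126.] [282.2 209.4 252.4 209.3]
0 [303. 106. 430. 137.] [282.1 209.9 252.5 209.8]
-0.05 [303. 117. 429. 148.] [282.1 210.3 252.6 210.2]
-0.1 [303. 128. 429. 159.] [282.  210.5 252.8 210.4]
[ 0.13916336  1.05375401 -0.01656598]
```

The handle's axis in the scene crop, (308,117)–(428,142), gives an arm angle of about -0.04 rad. That matches the contact I felt and lies in the expected range. The tube still touches the stop at (645,345) and the bystanders have not moved. Handing in.

```bash
python3 -c "
from cell import job
print(job.hand_in())"
```

```text
the job is handed in; nothing more can be done
None
```

The job is done and handed in at about 18 s of the 69 s. The tube is in the vee against the end stop, with the clamp closed on it.

- **Rolling:** I rolled the tube along the rails with two fingertips. It dropped over the edge and centred itself in the vee.
- **Pushing to the stop:** I slid it along by its free end at about 3–4 N until it stopped. The highest reading at the stop was 10.5 N, against the 30 N limit.
- **Clamping:** I gripped the handle, carried it down its arc and felt the pad meet the tube. I pressed at roughly 8–15 N for about 1.5 s, with one peak of 16.5 N at first contact. That is above the 8–14 N for firm clamping but below the 25 N that dents the tube. Then I let go and drew the arm clear.

**Last checks:**
- The pictures show the tube touching the stop and the clamp resting on it at about -0.04 rad.
- The things around the jig look unmoved. In the last top view the arm hides parts of the green and pink tubes.
- The arm was clear of everything, and the wrist read about 1 N at hand-in, about as much as it showed earlier in free air.

**Disagreements:**
- The cameras disagreed by about 2–4 mm on where the jig is, so I relied on contact for the final positions.
- The clamp angle from the picture (-0.04 rad) and from touch (about -0.065 rad) differ slightly. Both lie in the expected range.

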